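# Clamp a drill chuck in the cam fixture

### The arm

A 7-joint arm with a two-finger parallel gripper is mounted at the origin on the work surface. World frame = base frame: x ahead of the robot, y to its left, z up, the work surface at z = 0. Lengths are in m, angles in rad, forces in N, time in s.
With the tool pointing down it reaches from about 0.425 to 0.925 m from the base axis. Payload 6.8 kg.
Tool frame: the origin (TCP) lies at the very end of the fingers, on their centre line; the grasp point (between the pads) lies r.pinch_z behind it (r.pinch_z is the distance from the TCP to the grasp point, in m); z points along the fingers, y is the line along which they close (so a half turn about z gives the same grasp; the last joint's range is limited). The gripper opens to 85 mm and grips with 20 to 120 N. Pads are 22 mm wide; open, the fingers measure 114 mm over their backs; the gripper's body (76 mm by 85 mm) begins 54 mm behind the grasp point. The pads swing forward as they close: fully open they stand 13 mm farther back than shut.
Start: joints at [1.043, 0.477, 0.022, 1.555, -0.011, 1.109, -0.083], TCP at [0.275, -0.616, 0.231] pointing down, gripper open.
Joint ranges: [-2.96, 2.96], [-0.34, 2.1], [-1.41, 1.46], [0.24, 2.44], [-1.37, 4.51], [0.17, 1.92], [-2.96, 2.96]. Speed limits (rad/s): [2.39, 2.39, 3.14, 3.14, 3.14, 3.14, 3.14].

### API

Orientations are given as a rotation vector (axis times angle).
In Python, from bench import status, grab_frame, camera_model, r gives the robot as it stands. The module is installed in compiled form; this text tells all that it offers.
- The arm moves only by the shell command python3 -m creep 'ROWS' [FORCE]. ROWS is text: rows parted by semicolons, each of 7 numbers parted by spaces: the turn, a rotation vector about the tool's x, y, z in rad, then the shift along the tool's x, y, z in mm, then the opening, from -1 (shut) to 1 (fully open). In form: rx ry rz tx ty tz fingers; .... A call has 1 to 10 rows; each row is the pose to reach, as a shift and turn from the pose commanded when the call began, along the tool's axes at that moment; what a row does not reach only later rows make up. A row lasts 1/8 s, in which the tool goes at most 62.5 mm and 10.7 degrees, less where a joint would pass 70% of its speed; a pose out of reach is approached as far as the arm can. A call with a gripper value outside its range is refused whole. The fingers move at their own pace and stop on an object; FORCE is the grip in N (left out, the last holds). Time passes only in rows, so rows that repeat a pose let the fingers close. It gives the time, the measured TCP pose, the force, the opening and the grip force at its end, in the units of the state.
- status.get_obs(): the state, without advancing time (a new reading comes with each control period).
- grab_frame(name): name is "side" or "top"; returns (picture, depth): 400x640x3 uint8, red, green, blue; 400x640 float32, m along the optical axis (not along the pixel's ray), 0 where there is no reading.
- camera_model(name): a dict with "K" (3x3 intrinsics, pixels), "rvec" (rotation vector, rad) and "tvec" (3), from world to camera coordinates, as OpenCV has them. Camera axes: x right, y down, z forward; pixel columns grow to the right and rows downward; lengths in m; the calibration is good to about 2 mm. A picture is of the moment at which its call begins. camera_model takes no time and is no camera call.
- r.hand_in(): hands the job in; it is judged then, once.
The state is a dict: "clock": time; "joints": joint angles; "qvel": joint speeds; "tau": joint torques, N m; "tcp_pos": TCP position; "orientation": TCP orientation; "contact_force": force on the tool from outside, world axes, zero at the start; "moment": the same for the moment, N m; "grip_width": finger opening in m; "gripper_force": force on a finger pad.
Only numpy, scipy, OpenCV 4.12 (cv2) and the standard library are available. Lean on these libraries where they do the work, as an engineer would, in place of code of your own. Each camera call takes 0.05 s, during which the arm holds its last target. There are 200 camera calls.

### The job

Stand the loose drill chuck upright in the cam fixture, between the sliding jaw and the V block, and let go of it. Then crank the fixture clockwise by its knob until the cam's follower rests in the flat dwell, so that the chuck stays clamped when you let go of the crank. Work gently: do not ram the chuck down, hold the knob lightly and do not force the crank, never let it fly loose under the spring, and leave the other things on the bench where they are.

Things in the scene. Friction and masses are not known exactly. Their poses are not given: they have to be found in the camera images.
- chuck: the drill chuck: a dark steel round body 40 mm across and 75 mm high, its top 13 mm tapering to 26 mm across; about 0.3 kg, loose, standing upright on the bench with the taper up. Origin: centre of its underside, z up
- fixture: cam fixture, bolted down: grey base plate 150 mm (its x) by 275 mm (its y, -150 to +125) by 20 mm thick. Origin on the bench, z up, +y runs from the cam to the V block: cam axis at y = -70 mm, roller follower and guided plunger at -48 to 15, then the jaw, then the steel V block that opens towards it. V block and jaw end 50 mm above the bench, the plunger guide 58, the crank arm 73
- nest (a point): on top of the base plate, 20 mm above the bench: where the chuck's underside centre is when it is home in the V block; axes as the fixture's. With the jaw (54 mm wide, 10 thick) drawn back the chuck has 9 mm of play towards it, to the fixture's -y: best set it down about 4 mm that way from this point. The jaw pushes it home, then its spring (4 N/mm) is loaded to about 14 N
- cam_axis (a point): point on the upright axis of crank and cam, 95 mm above the bench, level with the middle of the knob; axes as the fixture's. The steel cam plate lies under the crank arm. It is clamped on the shaft at an angle that differs each time: the middle of its dwell comes at a crank angle between 1.65 and 3.15 rad
- knob: the crank's black hollow plastic knob: upright, 24 to 26 mm across, 46 mm high, spins freely on its pin, 70 mm from the crank axis; it may crack if it is pinched with more than about 40 N. Origin: centre of its underside, 73 mm above the bench; z up
- crank (a joint): crank angle, rad, grows clockwise from above; stops at -0.05 and 4.5, starts at 0 to 0.3. It turns lightly until the roller meets the cam's flank; over the next 0.9 rad a spring resists, up to about 10 N at the knob, and would throw it back. In the dwell (the cam's round nose, 0.34 rad long) this drops to about 1 N and the crank stays where left; past it the spring throws it on and the clamp opens
- jar: bystander: closed grey jar, 54 mm across, 60 mm high; origin under its centre
- bearing: bystander: steel bearing ring, 52 mm across, 16 mm high; origin under its centre
- gear: bystander: low steel gear blank with a hub, 48 mm across, 30 mm high; origin under its centre
- driver: bystander: screwdriver lying beyond the fixture
- spanner: bystander: spanner lying at the right of the bench
Not all that is in view belongs to the job. What is shaped like the chuck but orange or purple is not meant.

How it is judged:
By the outcome, as a careful person would: the job done as asked, in the order asked, and still so for the second after the job is handed in, with the robot touching nothing.
It also fails if it takes over 72 s, if anything falls off the work surface, if the arm or the gripper's body presses on something with over 40 N, if the wrist force passes 120 N, or if a joint passes its speed limit or range.

## Working session

There is one attempt and no reset: what is moved stays moved. The work goes in short steps, Python scripts to look and compute and a shell command to move; the robot and the scene stay as the last step left them, time stands still between calls to the robot, and variables do not carry over. Pictures are saved under pics/ and viewed, at most 10 in all, crops included, and the job is handed in when it is done.

```bash
mkdir -p pics
cat > h.py <<'E'
import numpy as np,cv2
from bench import status,grab_frame,camera_model,r
from scipy.spatial.transform import Rotation as R
def cloud(name):
    p,d=grab_frame(name);m=camera_model(name);K=np.array(m["K"])
    Rm=cv2.Rodrigues(np.array(m["rvec"],float))[0];t=np.array(m["tvec"],float).ravel()
    v,u=np.mgrid[0:d.shape[0],0:d.shape[1]]
    c=np.stack([(u-K[0,2])/K[0,0]*d,(v-K[1,2])/K[1,1]*d,d],-1)
    w=(c-t)@Rm
    w[d==0]=np.nan
    return p,w
def save(n,p): cv2.imwrite("pics/"+n,cv2.cvtColor(p,cv2.COLOR_RGB2BGR))
E
python3 - <<'E'
from h import *
for n in("top","side"):
    p,w=cloud(n);save(n+"1.png",p);np.savez(n+"1.npz",p=p,w=w)
    m=camera_model(n);Rm=cv2.Rodrigues(np.array(m["rvec"],float))[0];print(n,-Rm.T@np.array(m["tvec"]).ravel(),Rm[2])
o=status.get_obs();print({k:np.round(v,3) for k,v in o.items()},r.pinch_z)
print(R.from_rotvec(o["orientation"]).as_matrix().round(3))
E
```

```text
top [ 0.49173367 -0.05929485  1.03313014] [ 0.06789337  0.01961791 -0.99749969]
side [0.48711348 0.62169114 0.86494618] [ 0.0655775  -0.65703991 -0.7509981 ]
{'clock': np.float64(0.1), 'joints': array([ 1.043,  0.478,  0.022,  1.556, -0.011,  1.109, -0.083]), 'qvel': array([-0.001,  0.001, -0.002, -0.003,  0.001,  0.   ,  0.   ]), 'tau': array([ 6.0000e-03, -5.9776e+01,  1.6140e+00, -2.8195e+01,  1.3000e-02,
        5.0000e-03,  0.0000e+00]), 'tcp_pos': array([ 0.275, -0.616,  0.23 ]), 'orientation': array([-3.071e+00, -6.540e-01,  1.000e-03]), 'contact_force': array([ 0.54 ,  0.241, -0.203]), 'moment': array([-0.021, -0.02 , -0.037]), 'gripper_force': np.float64(0.0), 'grip_width': np.float64(0.086)} 0.0187
[[ 0.913  0.408 -0.001]
 [ 0.408 -0.913  0.001]
 [-0.    -0.002 -1.   ]]
```

View pics/top1.png

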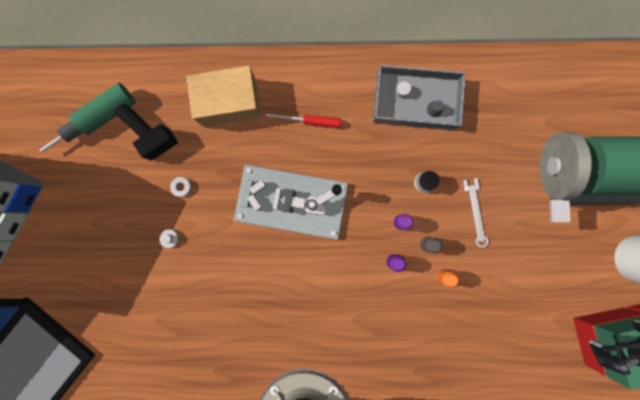

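View pics/side1.png

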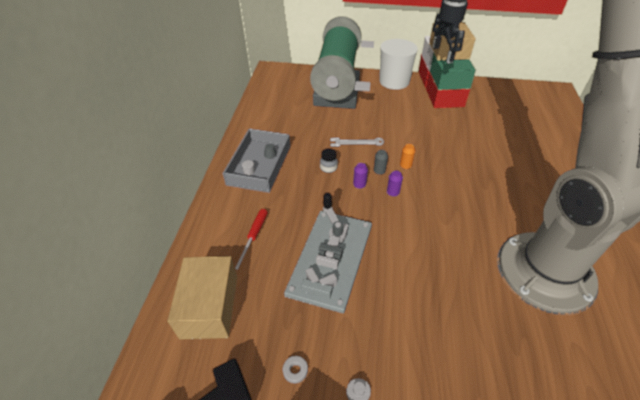

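The top view shows the candidates: dark cylinder (432,245), purple (403,222) and (396,263), orange (448,279), plus a dark piece in the tray at (437,108). The dark one at (432,245) fits: it is steel-dark, standing and loose on the bench. The fixture is at (292,202), with its knob at (337,189) and V block at (257,195).

Run:
```python
from h import *
T=np.load("top1.npz");S=np.load("side1.npz")
a=cv2.resize(T["p"][150:250,225:355],None,fx=4.5,fy=4.5,interpolation=2)
b=cv2.resize(T["p"][165:295,375:495],None,fx=2.2,fy=2.2,interpolation=2)
c=cv2.resize(S["p"][135:205,310:425],None,fx=2.6,fy=2.6,interpolation=2)
W=np.zeros((450+b.shape[0]-300+0,800,3),np.uint8) if 0 else np.zeros((600,800,3),np.uint8)
W[:450,:585]=a[:450,:585]; W[:b.shape[0],590:590+min(210,b.shape[1])]=b[:,:210]; W[300:300+c.shape[0],500:500+c.shape[1]]=c
save("crop1.png",W)
for D,n,(u0,u1,v0,v1) in((T,"top",(415,450,230,262)),(S,"side",(368,394,145,180))):
    w=D["w"][v0:v1,u0:u1].reshape(-1,3); 
    k=w[(w[:,2]>.065)&(w[:,2]<.09)];print(n,"top pts",len(k),k.mean(0),k.min(0),k.max(0))
    k=w[(w[:,2]>.02)&(w[:,2]<.09)];print(n,"all",len(k),k.min(0),k.max(0))
# base plate, knob
for D,n in((T,"top"),(S,"side")):
    w=D["w"];x,y,z=w[...,0],w[...,1],w[...,2]
    if n=="top": box=np.zeros(z.shape,bool);box[155:250,225:360]=1
    else: box=np.zeros(z.shape,bool);box[190:315,275:380]=1
    m=box&(z>.012)&(z<.028); p=w[m]; 
    rc=cv2.minAreaRect(p[:,:2].astype(np.float32)*1000);print(n,"plate",len(p),rc,cv2.boxPoints(rc).round(1).tolist(),np.median(p[:,2]))
    m=box&(z>.1); p=w[m];print("knob",len(p),p.mean(0),p.min(0),p.max(0))
```

```text
top top pts 170 [ 0.4407782  -0.32120532  0.07250497] [ 0.42375497 -0.34127301  0.06511731] [ 0.45772281 -0.3049739   0.0789542 ]
top all 269 [ 0.42095138 -0.34127301  0.02035507] [ 0.46001654 -0.30260045  0.0789542 ]
side top pts 113 [ 0.43071307 -0.29434195  0.07214994] [ 0.40157062 -0.33243687  0.065242  ] [ 0.45474825 -0.21534576  0.0789201 ]
side all 264 [ 0.40157062 -0.33243687  0.02000941] [ 0.45803632 -0.21534576  0.0789201 ]
top plate 4603 ((553.0806274414062, 32.51403045654297), (275.2899475097656, 150.47940063476562), 79.41316223144531) [[453.79998779296875, -89.0], [601.7999877929688, -116.5999984741211], [652.2999877929688, 154.0], [504.3999938964844, 181.60000610351562]] 0.0197194826470493
knob 82 [ 0.57543144 -0.08424455  0.11702767] [ 0.56520512 -0.09466661  0.10047609] [ 0.58645606 -0.07352894  0.12206726]
side plate 3792 ((550.8770141601562, 34.28440856933594), (276.6029357910156, 151.16159057617188), 79.40840148925781) [[451.20001220703125, -87.80000305175781], [599.7000122070312, -115.5999984741211], [650.5999755859375, 156.3000030517578], [502.0, 184.10000610351562]] 0.02043625107863174
knob 88 [ 0.57411972 -0.07812367  0.11370597] [ 0.56369207 -0.09268392  0.10013018] [ 0.5852159  -0.0699865   0.12222287]
```

View pics/crop1.png

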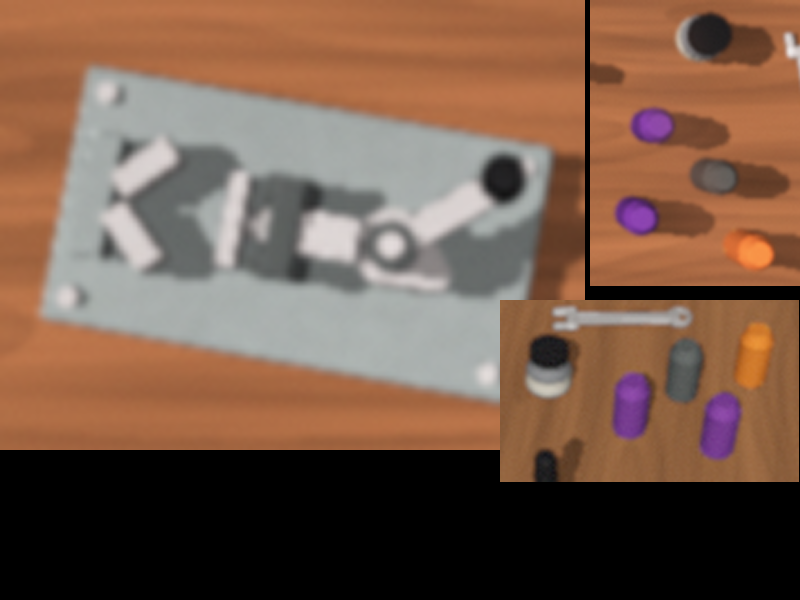

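The crop confirms it: the dark grey steel cylinder (crop 715,176; top 432,245) is the chuck. The fixture's V is at the left (crop 140,205) and its jaw strip at (232,220). Next I locate the jaw face and V in fixture axes.

```bash
cat >> h.py <<'E'
FY=np.array([.184,.983]);FY/=np.linalg.norm(FY);FX=np.array([FY[1],-FY[0]]);O=np.array([.5543,.0457])
def fix(w): q=w[...,:2]-O; return np.stack([q@FX,q@FY,w[...,2]],-1)*1000
def unfix(x,y): return O+(np.array(FX)*x+np.array(FY)*y)/1000
E
python3 - <<'E'
from h import *
for n in("top","side"):
    D=np.load(n+"1.npz");f=fix(D["w"]);k=(f[...,2]>42)&(f[...,2]<66)&(abs(f[...,0])<50)&(f[...,1]>-10)&(f[...,1]<130)
    p=f[k];print(n,len(p))
    H=np.full((24,15),-1)
    for x,y,z in f[(abs(f[...,0])<37)&(f[...,1]>0)&(f[...,1]<119)]:
        i=int(y//5);j=int((x+37.5)//5);H[i,j]=max(H[i,j],int(z))
    print("cols x=-35..35 step5");[print(i*5+2,*["%3d"%v for v in H[i]]) for i in range(24)]
D=np.load("top1.npz");f=fix(D["w"]);k=(abs(f[...,0])<20)&(f[...,1]>15)&(f[...,1]<45)&(f[...,2]>45)&(f[...,2]<54)
print(f[k][np.argsort(f[k][:,1])].round(0).tolist())
g=f[(f[...,2]>105)&(abs(f[...,1]+100)<80)&(abs(f[...,0])<90)];print(g.mean(0))
E
```

```text
top 649
cols x=-35..35 step5
2  21  20  52  53  53  17  46  47  46  42  51  53  55  53  21
7  21  21  22  -1  50  23  42  45  43  36  20  20  52  21  20
12  17  21  18  22  19  20  46  46  43  39  40  51  22  23  21
17  21  21  48  52  52  50  51  51  52  53  49  52  51  21  21
22  21  20  48  51  52  49  52  50  48  51  50  51  52  20  21
27  22  22  19  -1  21  47  45  -1  50  19  -1  48  -1  19  22
32  20  19  19  21  21  20  19  21  20  21  20  21  21  23  21
37  21  21  22  22  21  21  22  19  23  18  22  22  22  21  22
42  19  21  21  19  19  22  23  21  22  19  23  22  19  23  20
47  21  22  21  21  20  25  21  20  21  22  22  23  20  20  20
52  17  22  19  21  21  19  21  21  19  22  20  21  19  20  21
57  21  48  50  23  21  20  21  21  21  20  21  21  50  47  19
62  49  51  53  51  46  23  20  20  20  21  21  48  50  52  48
67  51  52  52  51  52  22  21  23  24  19  46  52  50  51  49
72  -1  49  50  52  50  53  21  19  21  45  51  51  49  52  47
77  21  -1  50  50  51  48  51  21  45  51  53  50  51  51  -1
82  22  22  49  54  53  54  50  49  49  51  49  51  49  -1  21
87
[... 2632 characters left out ...]
.0, 20.0, 48.0], [-5.0, 20.0, 51.0], [-17.0, 20.0, 51.0], [8.0, 20.0, 48.0], [-15.0, 21.0, 52.0], [11.0, 21.0, 50.0], [13.0, 21.0, 51.0], [-2.0, 21.0, 48.0], [0.0, 21.0, 51.0], [-12.0, 22.0, 49.0], [16.0, 22.0, 49.0], [-10.0, 22.0, 50.0], [3.0, 22.0, 48.0], [-7.0, 22.0, 50.0], [-5.0, 22.0, 53.0], [18.0, 22.0, 48.0], [6.0, 23.0, 47.0], [8.0, 23.0, 49.0], [10.0, 23.0, 51.0], [-3.0, 23.0, 52.0], [-18.0, 23.0, 47.0], [-15.0, 23.0, 49.0], [-0.0, 24.0, 51.0], [13.0, 24.0, 50.0], [-13.0, 24.0, 50.0], [15.0, 24.0, 50.0], [3.0, 24.0, 49.0], [-10.0, 25.0, 48.0], [18.0, 25.0, 50.0], [5.0, 25.0, 47.0], [-8.0, 25.0, 48.0], [7.0, 25.0, 50.0], [-5.0, 26.0, 45.0]]
[  44.86905372 -124.11869227  117.59015478]
```

```bash
python3 -m creep '0 0 -0.965 271 -200.5 80 1;0 0 -0.965 271 -200.5 80 1;0 0 -0.965 271 -200.5 80 1;0 0 -0.965 271 -200.5 80 1;0 0 -0.965 271 -200.5 80 1;0 0 -0.965 271 -200.5 80 1;0 0 -0.965 271 -200.5 80 1;0 0 -0.965 271 -200.5 80 1' 25
cat > st.py <<'E'
from h import *
import sys
def need(x,y,z,yaw_y=None):
    o=status.get_obs();M=R.from_rotvec(o["orientation"]).as_matrix();p=o["tcp_pos"]
    print("t %.2f"%o["clock"],"pos",(p*1000).round(1),"ydir",M[:,1].round(3),"zdir",M[:,2].round(3),"F",o["contact_force"].round(2),"gf %.1f w %.4f"%(o["gripper_force"],o["grip_width"]))
    print("shift tool mm",((np.array([x,y,z])-p)@M*1000).round(1))
    a=np.arctan2(M[1,1],M[0,1]);t=np.arctan2(FX[1],FX[0]);print("rz",-(t-a))
if __name__=="__main__": need(*map(float,sys.argv[1:4]))
E
python3 st.py .4405 -.3225 .030
```

```text
clock: 1.1
tcp_pos: [0.4403, -0.3237, 0.1512]
orientation: [-2.419, -2.004, 0.001]
contact_force: [-0.6, 0.0, 0.2]
grip_width: 0.0852
gripper_force: 0.0
t 1.10 pos [ 440.3 -323.7  151.2] ydir [ 0.983 -0.186 -0.001] zdir [-0.001 -0.    -1.   ] F [-0.59  0.04  0.23] gf 0.0 w 0.0852
shift tool mm [  1.3  -0.  121.2]
rz -0.0020731902788624357
```

```bash
python3 -m creep '0 0 0 0 0 40 1;0 0 0 0 0 80 1;0 0 0 0 0 105 1;0 0 0 0 0 120 1;0 0 0 0 0 120 1' 25; python3 -m creep '0 0 0 0 0 0 0;0 0 0 0 0 0 -0.5;0 0 0 0 0 0 -0.5;0 0 0 0 0 0 -0.5;0 0 0 0 0 0 -0.5;0 0 0 0 0 0 -0.5' 25;python3 st.py .4405 -.3225 .030
```

```text
clock: 1.72
tcp_pos: [0.4401, -0.3235, 0.0308]
orientation: [-2.419, -2.003, 0.001]
contact_force: [0.1, 0.3, -0.3]
grip_width: 0.0855
gripper_force: 0.0
clock: 2.48
tcp_pos: [0.4408, -0.3232, 0.0322]
orientation: [2.418, 2.005, -0.001]
contact_force: [-2.3, 0.1, 5.1]
grip_width: 0.0393
gripper_force: 28.7
t 2.48 pos [ 440.8 -323.2   32.2] ydir [ 0.983 -0.185  0.   ] zdir [ 0.    -0.001 -1.   ] F [-2.29  0.1   5.12] gf 28.7 w 0.0393
shift tool mm [ 0.6 -0.5  2.2]
rz -0.0012523962733271277
```

```bash
python3 -m creep '0 0 0 0 0 -5 -0.5;0 0 0 0 0 -30 -0.5;0 0 0 0 0 -75 -0.5;0 0 0 0 0 -125 -0.5;0 0 0 0 0 -130 -0.5;0 0 0 0 0 -130 -0.5' 25;python3 st.py .5635 .0949 .160
```

```text
clock: 3.22
tcp_pos: [0.4403, -0.3226, 0.1608]
orientation: [-2.418, -2.005, 0.001]
contact_force: [0.7, 0.7, -3.5]
grip_width: 0.0394
gripper_force: 28.1
t 3.23 pos [ 440.3 -322.6  160.8] ydir [ 0.983 -0.185 -0.001] zdir [-0.001  0.    -1.   ] F [ 0.74  0.73 -3.5 ] gf 28.1 w 0.0394
shift tool mm [433.1  43.9   0.8]
rz -0.0010066391305890987
```

```bash
python3 -m creep '0 0 0 30 3 0 -0.5;0 0 0 80 8 0 -0.5;0 0 0 135 14 0 -0.5;0 0 0 190 19 0 -0.5;0 0 0 245 25 0 -0.5;0 0 0 300 30 0 -0.5;0 0 0 355 36 0 -0.5;0 0 0 400 41 0 -0.5;0 0 0 425 43 0 -0.5;0 0 0 433 44 0 -0.5' 25;python3 -m creep '0 0 0 0 0 0 -0.5;0 0 0 0 0 0 -0.5' 25 >/dev/null;python3 st.py .5635 .0949 .050
python3 - <<'E'
from h import *
p,w=cloud("side");save("side2.png",cv2.resize(p[150:330,230:430],None,fx=3,fy=3,interpolation=2));np.savez("side2.npz",p=p,w=w)
f=fix(w);
for a,b in((125,150),(150,165),(165,180),(180,215)):
  k=(f[...,2]>a)&(f[...,2]<b)&(abs(f[...,0])<30)&(abs(f[...,1]-50)<35);g=f[k];
  if len(g):print(a,b,len(g),g.min(0).round(1),g.max(0).round(1),np.percentile(g,[3,97],axis=0).round(1).tolist())
E
```

```text
clock: 4.47
tcp_pos: [0.5629, 0.0963, 0.1591]
orientation: [-2.413, -2.008, 0.004]
contact_force: [0.9, -0.4, -4.5]
grip_width: 0.0392
gripper_force: 28.0
t 4.72 pos [563.7  92.4 160.6] ydir [ 0.982 -0.187 -0.001] zdir [-0.001 -0.001 -1.   ] F [-0.07 -0.13 -4.2 ] gf 28.1 w 0.0390
shift tool mm [  2.5  -0.5 110.6]
rz -0.0032114887645912915
125 150 83 [-21.4  49.4 130.1] [ 13.2  69.5 149.8] [[-20.8, 50.5, 130.9], [12.6, 68.8, 148.9]]
150 165 72 [-26.3  51.1 150. ] [ 19.9  70.1 164.8] [[-20.8, 53.2, 150.6], [14.8, 69.1, 164.5]]
165 180 108 [-29.   53.2 165.2] [ 28.9  69.3 180. ] [[-26.6, 53.6, 165.8], [24.9, 68.9, 179.5]]
180 215 361 [-29.8  36.  180.1] [ 29.5  69.6 214.9] [[-28.2, 39.7, 182.3], [25.9, 68.1, 212.7]]
```

View pics/side2.png

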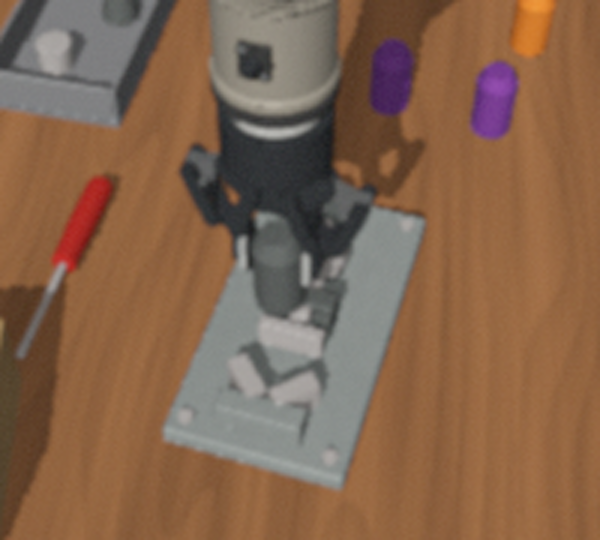

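The chuck hangs upright in the fingers (crop 277,265), directly above the gap between jaw (290,340) and V (275,380). I lower it.

```bash
python3 -m creep '0 0 0 1 0 30 -0.5;0 0 0 1 0 55 -0.5;0 0 0 1 0 70 -0.5;0 0 0 1 0 80 -0.5;0 0 0 1 0 88 -0.5;0 0 0 1 0 95 -0.5;0 0 0 1 0 100 -0.5;0 0 0 1 0 103 -0.5;0 0 0 1 0 105 -0.5' 25;python3 st.py .5635 .0949 .051
```

```text
clock: 5.9
tcp_pos: [0.5645, 0.0956, 0.0563]
orientation: [2.418, 2.005, 0.0]
contact_force: [-0.2, -0.4, -3.7]
grip_width: 0.039
gripper_force: 28.0
t 5.90 pos [564.5  95.6  56.3] ydir [ 0.983 -0.185  0.   ] zdir [ 0.  0. -1.] F [-0.17 -0.4  -3.67] gf 28.0 w 0.0390
shift tool mm [-0.8 -0.9  5.3]
rz -0.0009642941932780646
```

```bash
python3 -m creep '0 0 0 0 0 1 -0.5;0 0 0 0 0 2 -0.5;0 0 0 0 0 3 -0.5;0 0 0 0 0 3 -0.5' 25|grep -E "tcp|contact"; python3 -m creep '0 0 0 0 0 0.5 -0.5;0 0 0 0 0 1 -0.5;0 0 0 0 0 1 -0.5' 25|grep -E "tcp|contact"
```

```text
tcp_pos: [0.5643, 0.0955, 0.0533]
contact_force: [-0.9, 0.2, -3.4]
tcp_pos: [0.5644, 0.0955, 0.0524]
contact_force: [-0.0, -0.3, -2.7]
```

```bash
python3 -m creep '0 0 0 0 0 0.5 -0.5;0 0 0 0 0 1 -0.5;0 0 0 0 0 1 -0.5' 25|grep -E "tcp|contact"
```

```text
tcp_pos: [0.5645, 0.0957, 0.0522]
contact_force: [-3.9, -0.6, 5.8]
```

Touchdown on the plate at the expected height. I release it and look.

```bash
python3 -m creep '0 0 0 0 0 -0.5 -0.2;0 0 0 0 0 -0.5 0.2;0 0 0 0 0 -0.5 0.6;0 0 0 0 0 -0.5 0.8;0 0 0 0 0 -0.5 0.8;0 0 0 0 0 -0.5 0.8' 25;python3 -m creep '0 0 0 0 0 -15 0.8;0 0 0 0 0 -40 0.8;0 0 0 0 0 -80 0.8;0 0 0 0 0 -110 0.8;0 0 0 -50 0 -110 0.8;0 0 0 -100 0 -110 0.8;0 0 0 -150 0 -110 0.8;0 0 0 -150 0 -110 0.8'
python3 - <<'E'
from h import *
for n in("side","top"):
  p,w=cloud(n);np.savez(n+"3.npz",p=p,w=w)
  if n=="side": save("side3.png",cv2.resize(p[170:330,270:400],None,fx=3.5,fy=3.5,interpolation=2))
  f=fix(w)
  for a,b in((58,80),(80,88),(88,105)):
    k=(f[...,2]>a)&(f[...,2]<b)&(abs(f[...,0])<30)&(abs(f[...,1]-50)<28);g=f[k];
    if len(g):print(n,a,b,len(g),g.min(0).round(1),g.max(0).round(1),g.mean(0).round(1))
  k=(f[...,2]>104)&(f[...,2]<124)&(np.hypot(f[...,0]-45,f[...,1]+124)<30);print("knob",f[k].mean(0))
E
python3 st.py .575 -.081 .15
```

```text
clock: 7.9
tcp_pos: [0.5645, 0.0955, 0.0518]
orientation: [2.418, 2.006, 0.0]
contact_force: [-1.0, -0.1, 0.6]
grip_width: 0.0772
gripper_force: 0.0
clock: 8.9
tcp_pos: [0.5358, -0.0571, 0.1626]
orientation: [2.424, 1.995, -0.002]
contact_force: [-0.3, 0.9, -0.1]
grip_width: 0.0771
gripper_force: 0.0
side 58 80 83 [-21.4  48.7  58.3] [14.3 72.6 79.5] [-7.2 65.8 68.5]
side 80 88 66 [-21.3  41.6  80.1] [17.6 72.5 87.9] [-5.5 63.3 84.3]
side 88 105 138 [-19.1  39.5  88.1] [14.7 70.4 98.9] [-2.9 55.1 94. ]
knob [  42.3640655  -118.53143089  115.67866864]
top 58 80 22 [-19.   31.1  60.2] [15.6 54.4 80. ] [-4.6 36.8 70.1]
top 80 88 60 [-18.6  31.4  80.6] [19.7 70.2 87.8] [ 0.5 48.1 84.6]
top 88 105 142 [-15.3  34.8  88.6] [17.4 65.  99.2] [ 0.2 49.7 93.7]
knob [nan nan nan]
t 9.00 pos [536.9 -52.1 162.7] ydir [ 0.983 -0.186  0.001] zdir [ 0.001  0.    -1.   ] F [0.25 0.92 0.52] gf 0.0 w 0.0772
shift tool mm [-21.3  42.8  12.8]
rz -0.002233751833704195<stdin>:9: RuntimeWarning: Mean of empty slice.
  ret = um.true_divide(
```

View pics/side3.png

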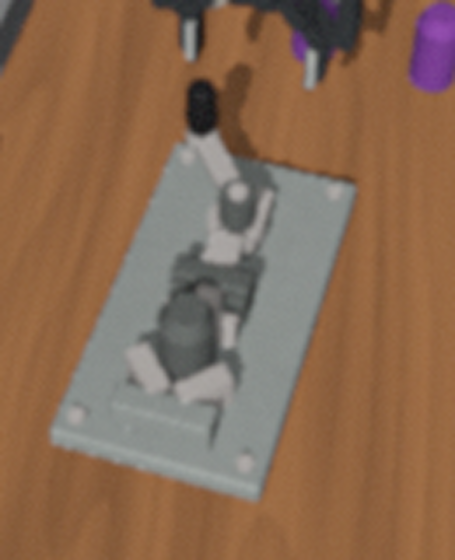

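The chuck stands upright at crop (188,330), free between the jaw and the V. Its centre is about (0, 50) in fixture axes. The gripper is clear of it, and the knob is at crop (200,105). Next I go over the knob with the closing axis tangential.

```bash
python3 -m creep '0 0 -0.175 -8 14 0 0.4;0 0 -0.35 -16 28 0 0.4;0 0 -0.52 -22 40 0 0.4;0 0 -0.698 -24.4 43.9 0 0.4;0 0 -0.698 -24.4 43.9 0 0.4;0 0 -0.698 -24.4 43.9 0 0.4' 20
cat >> h.py <<'E'
C=np.array([.5414,-.0231])
E
cat > kn.py <<'E'
from h import *
o=status.get_obs();M=R.from_rotvec(o["orientation"]).as_matrix();p=o["tcp_pos"]
d=p[:2]-C;th=np.arctan2(d[1],d[0]);rad=np.array([np.cos(th),np.sin(th)]);tan=np.array([np.sin(th),-np.cos(th)])
F=o["contact_force"]
print("t %.2f pos %s r %.1f th %.3f ydir %.3f Ftan %.1f Frad %.1f Fz %.1f gf %.1f w %.4f q7 %.2f"%(o["clock"],(p*1000).round(1),np.hypot(*d)*1000,th,np.arctan2(M[1,1],M[0,1]),F[:2]@tan,F[:2]@rad,F[2],o["gripper_force"],o["grip_width"],o["joints"][6]))
K=C+.07*np.array([np.cos(-1.0612),np.sin(-1.0612)])
print("to start knob",((np.r_[K,.08]-p)@M*1000).round(1))
E
python3 kn.py
```

```text
clock: 9.75
tcp_pos: [0.5753, -0.0827, 0.162]
orientation: [-1.589, -2.71, -0.001]
contact_force: [1.2, -0.6, -0.7]
grip_width: 0.0599
gripper_force: 0.0
t 9.75 pos [575.3 -82.7 162. ] r 68.6 th -1.054 ydir 0.510 Ftan -0.8 Frad 1.1 Fz -0.7 gf 0.0 w 0.0599 q7 0.30
to start knob [-1.4 -0.5 82. ]
```

```bash
python3 -m creep '0 0 0 -0.5 -0.3 25 0.4;0 0 0 -0.5 -0.3 50 0.4;0 0 0 -0.5 -0.3 70 0.4;0 0 0 -0.5 -0.3 80 0.4;0 0 0 -0.5 -0.3 82 0.4;0 0 0 -0.5 -0.3 82 0.4' 20; python3 kn.py;python3 -m creep '0 0 0 0 0 0 0.1;0 0 0 0 0 0 -0.2;0 0 0 0 0 0 -0.4;0 0 0 0 0 0 -0.6;0 0 0 0 0 0 -0.6;0 0 0 0 0 0 -0.6' 20; python3 kn.py
```

```text
clock: 10.5
tcp_pos: [0.5758, -0.0845, 0.0804]
orientation: [1.586, 2.711, 0.001]
contact_force: [0.2, -0.6, 0.2]
grip_width: 0.0602
gripper_force: 0.0
t 10.50 pos [575.8 -84.5  80.4] r 70.3 th -1.060 ydir 0.512 Ftan 0.1 Frad 0.6 Fz 0.2 gf 0.0 w 0.0602 q7 0.24
to start knob [ 0.3 -0.1  0.4]
clock: 11.25
tcp_pos: [0.5757, -0.0846, 0.0802]
orientation: [1.586, 2.711, 0.0]
contact_force: [-1.3, -0.6, 5.8]
grip_width: 0.0246
gripper_force: 19.7
t 11.25 pos [575.7 -84.6  80.2] r 70.4 th -1.062 ydir 0.512 Ftan 1.4 Frad -0.1 Fz 5.8 gf 19.7 w 0.0246 q7 0.24
to start knob [0.4 0.1 0.2]
```

```bash
python3 -m creep '0 0 0.05 0.1 -3.5 -0.3 -0.6;0 0 0.1 0.35 -7 -0.3 -0.6;0 0 0.2 1.4 -13.9 -0.3 -0.6;0 0 0.3 3.1 -20.7 -0.3 -0.6;0 0 0.4 5.5 -27.3 -0.3 -0.6;0 0 0.4 5.5 -27.3 -0.3 -0.6' 20 >/dev/null; python3 kn.py
```

```text
t 12.00 pos [548.6 -93.3  80.3] r 70.6 th -1.469 ydir 0.113 Ftan 0.9 Frad -0.2 Fz 3.7 gf 19.8 w 0.0249 q7 -0.08
to start knob [ 6.  27.8  0.3]
```

Turning lightly so far; I continue in small arcs while watching the force.

```bash
python3 -m creep '0 0 0.1 0.35 -7 0 -0.6;0 0 0.2 1.4 -13.9 0 -0.6;0 0 0.2 1.4 -13.9 0 -0.6' 20 >/dev/null; python3 kn.py;python3 -m creep '0 0 0.1 0.35 -7 0 -0.6;0 0 0.2 1.4 -13.9 0 -0.6;0 0 0.2 1.4 -13.9 0 -0.6' 20 >/dev/null; python3 kn.py;python3 -m creep '0 0 0.1 0.35 -7 0 -0.6;0 0 0.2 1.4 -13.9 0 -0.6;0 0 0.2 1.4 -13.9 0 -0.6' 20 >/dev/null; python3 kn.py
```

```text
t 12.38 pos [534.8 -93.5  80.3] r 70.7 th -1.665 ydir -0.085 Ftan 0.6 Frad 1.6 Fz 4.0 gf 20.1 w 0.0242 q7 -0.25
to start knob [12.7 39.8  0.2]
t 12.75 pos [521.1 -90.9  80.2] r 70.7 th -1.862 ydir -0.285 Ftan 1.1 Frad 1.7 Fz 4.8 gf 20.1 w 0.0247 q7 -0.42
to start knob [21.7 50.4  0.2]
t 13.12 pos [508.1 -85.5  80.2] r 70.8 th -2.061 ydir -0.484 Ftan 0.0 Frad 1.8 Fz 6.1 gf 20.2 w 0.0249 q7 -0.60
to start knob [32.6 59.1  0.2]
```

```bash
python3 -m creep '0 0 0.1 0.4 -7 0 -0.6;0 0 0.1 0.4 -7 0 -0.6' 20 >/dev/null; python3 kn.py|head -1;python3 -m creep '0 0 0.1 0.4 -7 0 -0.6;0 0 0.1 0.4 -7 0 -0.6' 20 >/dev/null; python3 kn.py|head -1;python3 -m creep '0 0 0.1 0.4 -7 0 -0.6;0 0 0.1 0.4 -7 0 -0.6' 20 >/dev/null; python3 kn.py|head -1;python3 -m creep '0 0 0.1 0.4 -7 0 -0.6;0 0 0.1 0.4 -7 0 -0.6' 20 >/dev/null; python3 kn.py|head -1
```

```text
t 13.38 pos [502.  -81.9  80.2] r 70.8 th -2.161 ydir -0.584 Ftan 1.2 Frad 1.8 Fz 6.9 gf 20.2 w 0.0248 q7 -0.69
t 13.62 pos [496.4 -77.7  80.2] r 70.8 th -2.261 ydir -0.684 Ftan 0.5 Frad 2.2 Fz 6.9 gf 20.2 w 0.0249 q7 -0.79
t 13.88 pos [491.1 -72.9  80.2] r 70.8 th -2.361 ydir -0.784 Ftan -0.2 Frad 2.3 Fz 7.1 gf 20.3 w 0.0243 q7 -0.88
t 14.12 pos [486.3 -67.6  80.2] r 70.8 th -2.462 ydir -0.884 Ftan 0.9 Frad 3.4 Fz 6.7 gf 20.3 w 0.0248 q7 -0.98
```

```bash
python3 -m creep '0 0 0.1 0 -7 -0.4 -0.6;0 0 0.1 0 -7 -0.4 -0.6' 20 >/dev/null; python3 kn.py|head -1;python3 -m creep '0 0 0.1 0.1 -7 0 -0.6;0 0 0.1 0.1 -7 0 -0.6' 20 >/dev/null; python3 kn.py|head -1;python3 -m creep '0 0 0.1 0.2 -7 0 -0.6;0 0 0.1 0.2 -7 0 -0.6' 20 >/dev/null; python3 kn.py|head -1
```

```text
t 14.38 pos [482.  -61.6  80.3] r 70.8 th -2.566 ydir -0.983 Ftan 1.5 Frad 0.2 Fz 2.8 gf 20.0 w 0.0250 q7 -1.08
t 14.62 pos [478.6 -55.8  80.3] r 70.8 th -2.662 ydir -1.083 Ftan 0.3 Frad 0.7 Fz 1.1 gf 19.8 w 0.0245 q7 -1.17
t 14.88 pos [475.7 -49.6  80.3] r 70.9 th -2.759 ydir -1.183 Ftan 0.1 Frad -2.4 Fz -1.2 gf 19.9 w 0.0250 q7 -1.27
```

```bash
python3 -m creep '0 0 0.1 0.4 -7 0 -0.6;0 0 0.1 0.4 -7 0 -0.6' 20 >/dev/null; python3 kn.py|head -1;python3 -m creep '0 0 0.1 0.4 -7 0 -0.6;0 0 0.1 0.4 -7 0 -0.6' 20 >/dev/null; python3 kn.py|head -1;python3 -m creep '0 0 0.1 0.4 -7 0 -0.6;0 0 0.1 0.4 -7 0 -0.6' 20 >/dev/null; python3 kn.py|head -1
```

```text
t 15.12 pos [473.5 -43.1  80.4] r 70.8 th -2.855 ydir -1.283 Ftan 1.3 Frad -1.0 Fz -2.3 gf 19.9 w 0.0252 q7 -1.38
t 15.38 pos [471.9 -36.5  80.4] r 70.8 th -2.951 ydir -1.383 Ftan -0.8 Frad -1.1 Fz -4.4 gf 19.9 w 0.0247 q7 -1.48
t 15.62 pos [471.  -29.7  80.4] r 70.7 th -3.048 ydir -1.483 Ftan -0.4 Frad -1.9 Fz -5.0 gf 19.9 w 0.0249 q7 -1.58
```

Run:
```python
from h import *
p,w=cloud("side");save("side4.png",cv2.resize(p[150:330,250:400],None,fx=3.3,fy=3.3,interpolation=2));f=fix(w)
k=(f[...,2]>58)&(f[...,2]<88)&(abs(f[...,0])<30)&(abs(f[...,1]-50)<28);g=f[k];print(len(g),g.min(0),g.max(0),g.mean(0))
```

```text
146 [-21.79470262  39.92832867  58.14704205] [17.35874043 72.59596001 87.84573648] [-6.32438432 64.89516321 75.17466248]
```

View pics/side4.png

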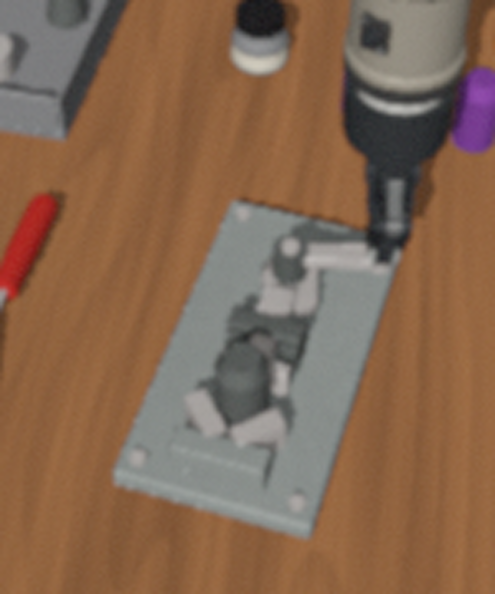

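The picture shows the gripper on the knob (crop 390,240), with the crank arm pointing to the fixture's -x. The cam nose is just reaching the roller (300,285) and the chuck (243,380) is unmoved, so the flank comes next.

```bash
python3 -m creep '0 0 0.1 0.4 -7 0.4 -0.6;0 0 0.1 0.4 -7 0.4 -0.6' 20 >/dev/null; python3 kn.py|head -1;python3 -m creep '0 0 0.1 0.4 -7 0.2 -0.6;0 0 0.1 0.4 -7 0.2 -0.6' 20 >/dev/null; python3 kn.py|head -1;python3 -m creep '0 0 0.1 0.4 -7 0 -0.6;0 0 0.1 0.4 -7 0 -0.6' 20 >/dev/null; python3 kn.py|head -1
```

```text
t 15.93 pos [470.7 -22.8  80.3] r 70.7 th 3.138 ydir -1.584 Ftan -1.1 Frad -1.0 Fz 0.8 gf 20.4 w 0.0246 q7 -1.68
t 16.18 pos [471.1 -15.9  80.2] r 70.6 th 3.040 ydir -1.684 Ftan -2.7 Frad 0.4 Fz 5.9 gf 20.7 w 0.0246 q7 -1.78
t 16.43 pos [472.1  -9.5  80.2] r 70.6 th 2.948 ydir -1.785 Ftan -3.9 Frad 1.8 Fz 5.9 gf 20.9 w 0.0246 q7 -1.88
```

```bash
python3 -m creep '0 0 0.1 0.4 -7 -0.4 -0.6;0 0 0.1 0.4 -7 -0.4 -0.6' 20 >/dev/null; python3 kn.py|head -1;python3 -m creep '0 0 0.1 0.4 -7 -0.2 -0.6;0 0 0.1 0.4 -7 -0.2 -0.6' 20 >/dev/null; python3 kn.py|head -1;python3 -m creep '0 0 0.1 0.4 -7 0 -0.6;0 0 0.1 0.4 -7 0 -0.6' 20 >/dev/null; python3 kn.py|head -1
```

```text
t 16.68 pos [473.5  -3.6  80.2] r 70.6 th 2.862 ydir -1.885 Ftan -5.8 Frad -0.7 Fz 2.9 gf 20.7 w 0.0245 q7 -1.98
t 16.93 pos [475.7   2.5  80.3] r 70.5 th 2.770 ydir -1.986 Ftan -8.2 Frad -0.8 Fz 2.8 gf 20.8 w 0.0244 q7 -2.08
t 17.18 pos [479.3  10.1  80.3] r 70.4 th 2.650 ydir -2.084 Ftan -3.1 Frad -0.5 Fz 1.4 gf 20.5 w 0.0248 q7 -2.18
```

```bash
python3 -m creep '0 0 0 0 0 0 -0.6;0 0 0 0 0 0 -0.6' 20 >/dev/null; python3 kn.py|head -1;python3 -m creep '0 0 0.05 0.1 -3.5 0 -0.6;0 0 0.05 0.1 -3.5 0 -0.6' 20 >/dev/null; python3 kn.py|head -1;python3 -m creep '0 0 0.05 0.1 -3.5 0 -0.6;0 0 0.05 0.1 -3.5 0 -0.6' 20 >/dev/null; python3 kn.py|head -1
```

```text
t 17.43 pos [479.6  10.7  80.3] r 70.4 th 2.642 ydir -2.086 Ftan -3.4 Frad 0.1 Fz -0.8 gf 20.4 w 0.0242 q7 -2.18
t 17.68 pos [481.9  14.5  80.3] r 70.3 th 2.578 ydir -2.136 Ftan -0.6 Frad -0.4 Fz -2.3 gf 20.2 w 0.0247 q7 -2.23
t 17.93 pos [483.9  17.3  80.4] r 70.3 th 2.529 ydir -2.186 Ftan -0.3 Frad -0.6 Fz -3.1 gf 20.2 w 0.0246 q7 -2.27
```

```bash
python3 -m creep '0 0 0.05 0.1 -3.5 0 -0.6;0 0 0.09 0.3 -6.3 0.2 -0.6;0 0 0.09 0.3 -6.3 0.2 -0.6;0 0 0.09 0.3 -6.3 0.2 -0.6' 20 >/dev/null; python3 kn.py|head -1
python3 - <<'E'
from h import *
p,w=cloud("side");save("side5.png",cv2.resize(p[150:330,250:400],None,fx=3.3,fy=3.3,interpolation=2));f=fix(w)
k=(f[...,2]>58)&(f[...,2]<88)&(abs(f[...,0])<30)&(abs(f[...,1]-50)<28);g=f[k];print(len(g),g.min(0),g.max(0),g.mean(0))
E
```

```text
t 18.43 pos [487.9  22.3  80.3] r 70.2 th 2.438 ydir -2.276 Ftan -0.0 Frad 1.1 Fz -0.7 gf 20.3 w 0.0244 q7 -2.36
148 [-21.15020289  43.46014383  58.51215668] [17.9249578  77.37547381 87.96656034] [-5.87420363 69.3298812  75.69802578]
```

View pics/side5.png

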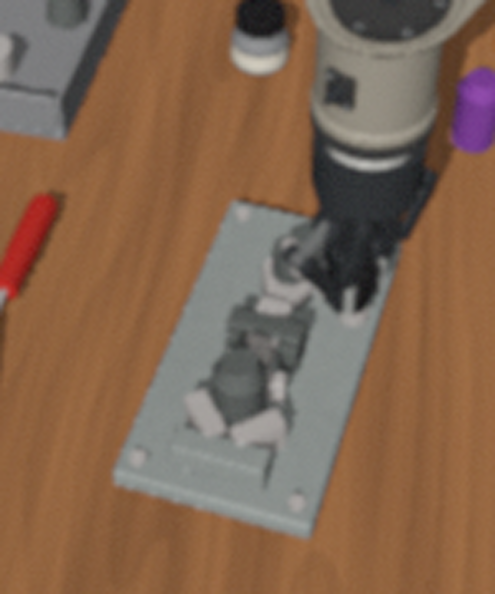

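The chuck (crop 238,385) has moved 4.5 mm home into the V, the jaw is against it, and the tangential force is about 0, so the follower is mid-dwell. I release the knob and back off upward.

```bash
python3 -m creep '0 0 0 0 0 0 -0.3;0 0 0 0 0 0 -0.1;0 0 0 0 0 0 0.2;0 0 0 0 0 0 0.3;0 0 0 0 0 0 0.3' 20 >/dev/null; python3 kn.py|head -1; python3 -m creep '0 0 0 0 0 -15 0.3;0 0 0 0 0 -40 0.3;0 0 0 0 0 -80 0.3;0 0 0 0 0 -120 0.3;0 0 0 0 0 -150 0.3;0 0 0 0 0 -150 0.3' >/dev/null;python3 kn.py|head -1
python3 - <<'E'
from h import *
p,w=cloud("side");save("side6.png",cv2.resize(p[150:330,250:400],None,fx=3.3,fy=3.3,interpolation=2));f=fix(w)
k=(f[...,2]>58)&(f[...,2]<88)&(abs(f[...,0])<30)&(abs(f[...,1]-50)<28);g=f[k];print(len(g),g.max(0),g.mean(0))
E
```

```text
t 19.10 pos [487.7  21.7  80.3] r 70.0 th 2.446 ydir -2.278 Ftan 0.2 Frad -0.2 Fz -0.7 gf 0.0 w 0.0554 q7 -2.36
t 19.85 pos [489.4  21.9 233.6] r 68.8 th 2.429 ydir -2.278 Ftan 0.0 Frad 0.1 Fz 0.2 gf 0.0 w 0.0556 q7 -2.41
150 [17.67314344 77.95971476 87.9229392 ] [-5.23358241 69.04375487 75.94963441]
```

View pics/side6.png

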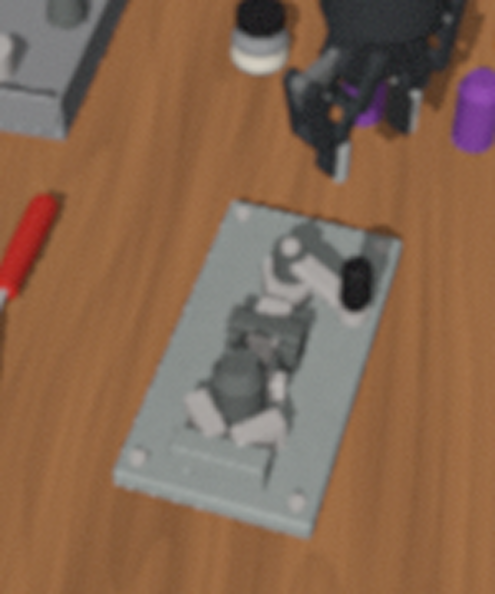

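The knob (crop 357,283) stayed where I left it, and the chuck (238,385) is still home and upright. The gripper is well clear.

```bash
python3 -c "
from bench import r
print(r.hand_in())"
```

```text
the job is handed in; nothing more can be done
None
```

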